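# Flip open the recipe card box

## Task

Open the wooden recipe box with the brass tab so that its cards can be reached. First push the wooden butter stamp that blocks its front along the worktop, keeping it standing, to the side of the box where the salt shaker stands, until no part of it is in front of the box. Then, from under the brass tab, flip the box lid up and over past upright so that it rests fully open by its own weight; use only light pushes, pinch or lift nothing, and leave the salt shaker, the spice jar and the candle tin where they are.

Things in the scene. Friction and masses are not known exactly. Their poses are not given: they have to be found in the camera images.
- recipe_box: Brown wooden recipe box, hinged lid, fixed to the worktop, 83 mm high shut. Origin under it on the worktop; x from front to back, y to the left, z up. Front wall at x = -46 mm, back wall at +52 mm, sides at y = +-66 mm, walls end at z = 74 mm. Its front (-x, with the brass tab) faces the robot, turned up to 26 degrees. (A box without a tab, far right, is background.)
- recipe_box_lid (a joint): Lid angle: 0 shut, grows as the front edge goes up and back, stops at 1.83 (15 degrees past upright). Lid slab 101 mm deep (x = -50 to +52), 134 mm wide, 8 mm thick, 110 g; hinge lightly damped, no spring: let go below about 1.3 it falls shut, beyond about 1.65 it falls slowly back to its stop, between these it may stay.
- lid_hinge (a point): Middle of the lid's hinge axis, on the box's back upper rim: x = +51.5 mm, z = 74.4 mm in the box frame; the axis runs along the box's y.
- tab_edge (a point): Middle of the lower outer edge of the brass pull tab, moving with the lid. Tab: plate 34 mm wide (y), 3 mm thick, with a 4.4 mm bead along its outer edge, standing 22 mm straight out of the middle of the lid's front edge. Lid shut: at x = -72, y = 0, z = 77 mm in the box frame; once the stamp is gone the space below it is free for a fingertip.
- butter_stamp: Dark wooden butter stamp: round base 60 mm across with a knob on top, 66 mm high, about 0.1 kg. Origin at the centre of its underside, z up. It stands loose in front of the box, its centre 115 to 130 mm in front of the box's origin.
- salt_shaker: Salt shaker, clear body with a light grey domed top, 44 mm across, 90 mm high, loose, origin at the centre of its underside. It stands left or right of the box (positive or negative y in the box frame); the stamp belongs on that side.
- spice_jar: Spice jar with a mustard-yellow cap, 42 mm across, 96 mm high, loose, origin at the centre of its underside. It stands on the other side of the box. Not to be disturbed.
- candle_tin: Low round candle in a grey tin, 55 mm across, 20 mm high, loose, origin at the centre of its underside, on the left-hand (positive y) side, farther out. Not to be disturbed.
Mind the look-alikes: they are no part of the job. Leave any blue or orange look-alike of the butter_stamp alone.

How it is judged:
By the outcome, as a careful person would: the job done as asked, in the order asked, and still so for the second after the job is handed in, with the robot touching nothing.
It also fails if it takes over 51 s, if anything falls off the work surface, if the arm or the gripper's body presses on something with over 40 N, if the wrist force passes 120 N, or if a joint passes its speed limit or range.

## Robot

A 6-joint arm with a two-finger parallel gripper is mounted at the origin on a cart in front of the work surface, level with it; the furniture and walls round the work are solid. World frame = base frame: x ahead of the robot, y to its left, z up, the work surface at z = 0. Lengths are in m, angles in degrees, forces in N, time in s.
With the tool pointing down it reaches from about 0.25 to 0.725 m from the base axis. Payload 9.7 kg.
Tool frame: the origin (TCP) lies midway between the tips of the shut fingers; the grasp point (between the pads) lies 19 mm behind it; z points along the fingers, y is the line along which they close (so a half turn about z gives the same grasp; the last joint's range is limited). The gripper opens to 85 mm and grips with 20 to 120 N. Pads are 22 mm wide; open, the fingers measure 114 mm over their backs; the gripper's body (76 mm by 85 mm) begins 54 mm behind the grasp point. The pads swing forward as they close: fully open they stand 13 mm farther back than shut.
Start: joints at [-71.562, 4.979, 10.078, 95.1, 0, 90], TCP at [0.174, -0.522, 0.231] pointing down, gripper open.
Joint ranges: [-179.16, 179.16], [-48.56, 103.87], [-65.8, 70.77], [-126.05, 130.52], [-82.76, 87.17], [-180, 180]. Speed limits (degrees/s): [127.2, 127.2, 147.25, 180, 180, 180].

## Interface

Orientations are given as [roll, pitch, yaw] about the fixed x, y, z axes, in that order (R = Rz(yaw) Ry(pitch) Rx(roll)).
In Python, from workcell import * gives the robot as it stands.
- The arm moves only by the tool servo_tool, never from a script. Its argument "moves" is a list of rows, each a list of 4 numbers: the shift along the world's x, y, z in cm, then the turn about the world's z in rad. A call has 1 to 20 rows; each row is the pose to reach, as a shift and turn from the pose commanded when the call began; what a row does not reach only later rows make up. A row lasts 1/12 s, in which the tool goes at most 41.7 mm and 7.16 degrees, less where a joint would pass 70% of its speed; a pose out of reach is approached as far as the arm can. A call with a gripper value outside its range is refused whole. "claw" is the closure, from 0 (fully open) to 1 (shut), set as the call begins (left out, the last holds). The fingers move at their own pace and stop on an object; "force" is the grip in N (left out, the last holds). Time passes only in rows, so rows that repeat a pose let the fingers close. It gives the time, the measured TCP pose, the force, the opening and the grip force at its end, in the units of the state.
- get_obs(): the state, without advancing time (a new reading comes with each control period).
- camera(name): name is "side" or "top" or "wrist"; returns the picture (480x640x3 uint8, red, green, blue); there is no depth.
- get_calibration(name): a dict with "fx", "fy", "cx", "cy" (pixels), "rvec" (rotation vector, rad) and "tvec" (3), from world to camera coordinates, as OpenCV has them; the wrist camera has in their place "tool_from_camera" (4x4, takes a point from camera to tool coordinates, whose origin is the TCP and whose axes are the flange's). Camera axes: x right, y down, z forward; pixel columns grow to the right and rows downward; lengths in m; the calibration is good to about 2 mm. A picture is of the moment at which its call begins: read the wrist's pose just before it. get_calibration takes no time and is no camera call.
- job_done(): hands the job in; it is judged then, once.
The state is a dict: "time": time; "q": joint angles; "qd": joint speeds; "joint_efforts": joint torques, N m; "ee_pos": TCP position; "tcp_rot": TCP orientation; "wrist_force": force on the tool from outside, world axes, zero at the start; "torque": the same for the moment, N m; "opening": finger opening in m; "grasp_force": force on a finger pad.
Only numpy, scipy, OpenCV 4.12 (cv2) and the standard library are available. Lean on these libraries where they do the work, as an engineer would, in place of code of your own. Each camera call takes 0.05 s, during which the arm holds its last target. There are 200 camera calls.

## Working session

There is one attempt and no reset: what is moved stays moved. The work goes in short steps, Python scripts to look and compute and a tool call to move; the robot and the scene stay as the last step left them, time stands still between calls to the robot, and variables do not carry over. Pictures are saved under pics/ and viewed, at most 11 in all, crops included, and the job is handed in when it is done.

Besides the shell and the picture viewer there is one more tool, called after "Call:" by a JSON object that holds its "method" and its "body", one argument or row to a line. servo_tool: Moves the arm, as the interface text tells. Its arguments: {"type":"object","properties":{"moves":{"type":"array","items":{"type":"array","items":{"type":"number"}}},"claw":{"type":"number"},"force":{"type":"number"}},"required":["moves"]}

```bash
mkdir -p pics; ls; python3 - <<'E'
from workcell import *
import cv2,json
for n in("top","side"):
    cv2.imwrite(f"pics/{n}0.png",camera(n)[:,:,::-1]); c=get_calibration(n); print(n,{k:(v.tolist() if hasattr(v,'tolist') else v) for k,v in c.items()})
o=get_obs();print(o['time'],o['ee_pos'],o['tcp_rot'],o['opening'])
E
```

```text
pics
top {'fx': 445.98816348831883, 'fy': 445.98816348831883, 'cx': 320.27033264505764, 'cy': 238.47259752753976, 'rvec': [2.0030807886362356, -2.2233192536391084, 0.2293591382277504], 'tvec': [-0.14489307944238, 0.5804899990595205, 0.8015969174202762]}
side {'fx': 436.5327233634372, 'fy': 436.5327233634372, 'cx': 318.543534992792, 'cy': 252.263565073901, 'rvec': [0.1743782495410945, -2.6008057203667443, 1.6735510425586955], 'tvec': [0.5085588501174346, 0.19005361522259603, 0.642166689960282]}
0.1 [ 0.17388912 -0.5215662   0.23066701] [-1.79933459e+02  1.28875306e-04  1.84381897e+01] 0.08562255699034121
```

View pics/top0.png

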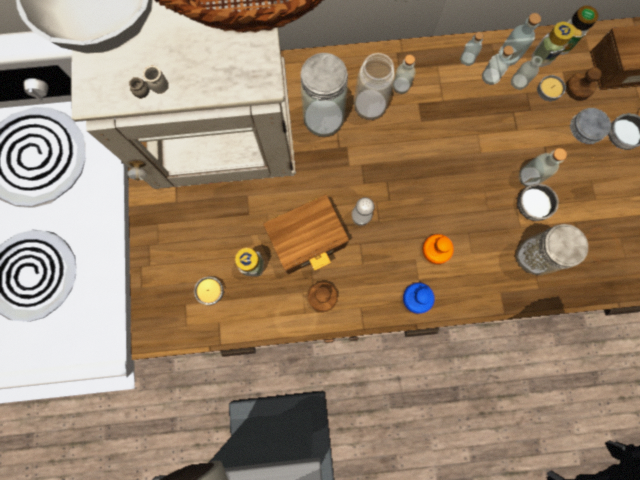

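View pics/side0.png

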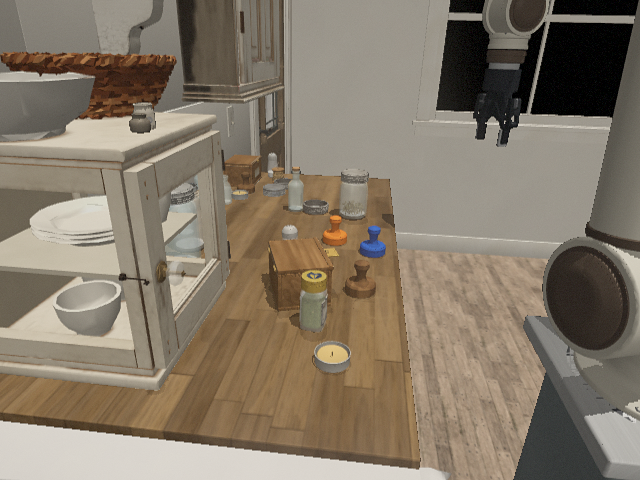

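Top view: the box with the brass tab is at (307,235), with the tab at (320,261). The brown stamp stands in front at (323,296). The salt shaker is to the right at (363,211), the jar at (248,262) and the tin at (208,291).

Candidates for the stamp are brown (323,296), blue (419,297), orange (438,249) and a dark brown item (585,85) by the background box. I choose (323,296), since it is dark wood and stands in front of the tabbed box. I'll check it in a crop.

```bash
cat > h.py <<'E'
import cv2,numpy as np
from workcell import *
def cal(n):
    c=get_calibration(n);R=cv2.Rodrigues(np.array(c['rvec'],float))[0]
    K=np.array([[c['fx'],0,c['cx']],[0,c['fy'],c['cy']],[0,0,1]]);return K,R,np.array(c['tvec'],float).ravel()
def ray(n,uv,z):
    K,R,t=cal(n);C=-R.T@t;d=R.T@np.linalg.inv(K)@np.array([*uv,1.]);return C+d*(z-C[2])/d[2]
def proj(n,P):
    K,R,t=cal(n);p=(np.atleast_2d(P)@R.T+t)@K.T;return p[:,:2]/p[:,2:]
def box2w(b,P):
    P=np.atleast_2d(P).astype(float);c,s=np.cos(b[2]),np.sin(b[2]);return np.c_[b[0]+c*P[:,0]-s*P[:,1],b[1]+s*P[:,0]+c*P[:,1],P[:,2]]
E
python3 - <<'E'
from h import *
from scipy.optimize import least_squares
L=np.array([[52,67,83],[52,-67,83],[-50,-67,83],[-50,67,83]])/1e3
px=np.array([[265,240],[330,198],[349,238],[290,271]])
tab=(320,261)
# corners as seen: left(265,240)=back-left or so; sort via fit over cyclic shifts
c=ray('top',(307,235),.083)
for k in range(4):
    p=np.roll(px,k,0)
    r=least_squares(lambda b:(proj('top',box2w(b,L))-p).ravel(),[c[0],c[1],0]);print(k,r.x,np.degrees(r.x[2]),r.cost)
for n,uv,z in [('stampknob',(323,289),.06),('stampbase',(323,298),.01),('salt',(365,206),.085),('jar',(246,258),.096),('tin',(208,291),.02),('blue',(419,299),.01),('orange',(438,251),.01),('tab',tab,.079),('counter edge',(323,334),0),('edge',(420,324),0)]:print(n,ray('top',uv,z).round(4))
im=cv2.imread('pics/top0.png')[170:340,190:460];cv2.imwrite('pics/crop0.png',cv2.resize(im,(800,504),interpolation=cv2.INTER_CUBIC))
E
```

```text
0 [ 0.56317821 -0.18296238  0.44761531] 25.646467921630844 85.97942761092635
1 [ 0.56506384 -0.1828607   2.01171674] 115.26287893659607 584.1001968207396
2 [ 0.56498117 -0.18209675 -2.69397633] -154.3534736868685 85.97942760830502
3 [ 0.56421028 -0.18105197 -1.12987034] -64.7368019813144 584.1001968185509
stampknob [ 0.4648 -0.1995  0.06  ]
stampbase [ 0.4517 -0.1983  0.01  ]
salt [ 0.6111 -0.2952  0.085 ]
jar [ 0.5326 -0.0644  0.096 ]
tin [0.4883 0.0265 0.02  ]
blue [ 0.4299 -0.3881  0.01  ]
orange [ 0.522 -0.441  0.01 ]
tab [ 0.5156 -0.1991  0.079 ]
counter edge [ 0.382 -0.191  0.   ]
edge [ 0.3813 -0.3849  0.    ]
```

View pics/crop0.png

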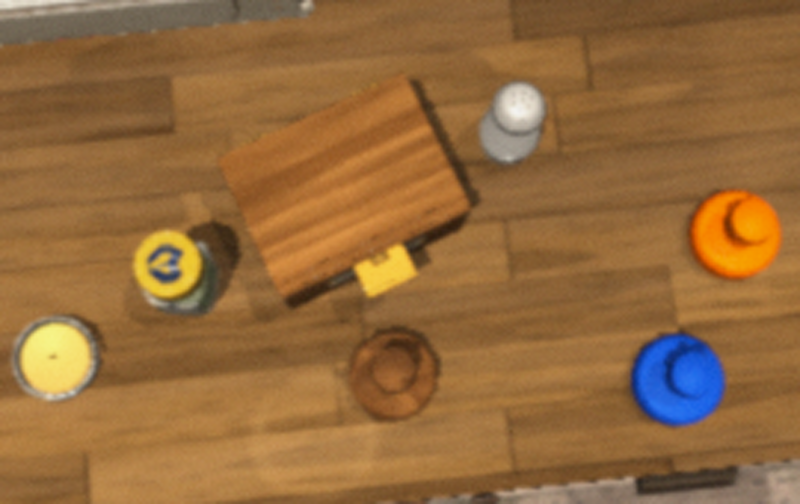

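```bash
python3 - <<'E'
from h import *
from scipy.optimize import least_squares
L=np.array([[52,67,83],[52,-67,83],[-50,-67,83],[-50,67,83],[-72,17,80],[-72,-17,80]])/1e3
px=np.array([[220,160],[408,75],[470,208],[288,298],[368,297],[417,280]])/2.963+[190,170]
r=least_squares(lambda b:(proj('top',box2w(b,L))-px).ravel(),[.56,-.18,.3]);b=r.x
print(b.round(4),np.degrees(b[2]),r.fun.reshape(-1,2).round(1))
np.save('b.npy',b)
st=ray('top',(323,296.2),.012)
R=np.array([[np.cos(b[2]),-np.sin(b[2])],[np.sin(b[2]),np.cos(b[2])]])
for n,p in dict(stamp=st,salt=[.605,-.296],jar=[.5326,-.0644],tin=[.488,.0265],blue=[.43,-.388],orange=[.522,-.441]).items(): print(n,np.round(p[:2],4),(R.T@(np.array(p[:2])-b[:2])).round(4))
sb=R.T@(st[:2]-b[:2])
for y in(.09,.06,-.075,-.08):print(y,box2w(b,[sb[0],sb[1]*0+y,0]).round(4))
print('side proj', proj('side',box2w(b,L)).round(0).tolist(), proj('side',[*st[:2],0.066]))
E
```

```text
[ 0.5713 -0.1801  0.3354] 19.21919124993128 [[-1.  -0.9]
 [-0.5 -1. ]
 [ 1.8  1.2]
 [-1.8  1. ]
 [ 0.7  0.8]
 [ 0.7 -1.2]]
stamp [ 0.4551 -0.1986] [-0.1158  0.0207]
salt [ 0.605 -0.296] [-0.0063 -0.1206]
jar [ 0.5326 -0.0644] [0.0016 0.122 ]
tin [0.488  0.0265] [-0.0106  0.2225]
blue [ 0.43  -0.388] [-0.2018 -0.1498]
orange [ 0.522 -0.441] [-0.1324 -0.2302]
0.09 [[ 0.4323 -0.1332  0.    ]]
0.06 [[ 0.4422 -0.1615  0.    ]]
-0.075 [[ 0.4866 -0.289   0.    ]]
-0.08 [[ 0.4883 -0.2937  0.    ]]
side proj [[277.0, 270.0], [268.0, 240.0], [318.0, 237.0], [334.0, 266.0], [339.0, 255.0], [334.0, 248.0]] [[361.11431801 260.78361572]]
```

Call:
{"method": "servo_tool", "body": {
  "moves": [
    [25.8,38.3,0,1.585],
    [25.8,38.3,0,1.585],
    [25.8,38.3,0,1.585],
    [25.8,38.3,0,1.585],
    [25.8,38.3,0,1.585],
    [25.8,38.3,0,1.585],
    [25.8,38.3,0,1.585],
    [25.8,38.3,0,1.585],
    [25.8,38.3,0,1.585],
    [25.8,38.3,0,1.585],
    [25.8,38.3,0,1.585],
    [25.8,38.3,0,1.585],
    [25.8,38.3,0,1.585],
    [25.8,38.3,0,1.585],
    [25.8,38.3,0,1.585],
    [25.8,38.3,-6,1.585],
    [25.8,38.3,-8,1.585],
    [25.8,38.3,-8,1.585]
  ],
  "claw": 0.5,
  "force": 20
}}

```text
time: 1.6
ee_pos: [0.4281, -0.1382, 0.1438]
tcp_rot: [-179.5, -0.4, 109.0]
wrist_force: [-0.0, -0.1, 0.3]
opening: 0.0426
grasp_force: 0.0
```

Call:
{"method": "servo_tool", "body": {
  "moves": [
    [0,0,-3,0],
    [0,0,-6,0],
    [0,0,-9,0],
    [0,0,-11.5,0],
    [0,0,-13,0],
    [0,0,-13.9,0],
    [0,0,-13.9,0],
    [0,0,-13.9,0]
  ]
}}

```text
time: 2.27
ee_pos: [0.4326, -0.1393, 0.0138]
tcp_rot: [179.9, 0.0, 109.2]
wrist_force: [0.4, -0.2, -0.1]
opening: 0.0426
grasp_force: 0.0
```

```bash
python3 - <<'E'
from h import *
cv2.imwrite('pics/s1.png',cv2.resize(camera('side')[200:340,240:440,::-1],(800,560),interpolation=cv2.INTER_CUBIC));o=get_obs();print(o['ee_pos'],o['tcp_rot'],o['wrist_force'],o['q'])
b=np.load('b.npy');d=o['ee_pos'][:2]-b[:2];c,s=np.cos(b[2]),np.sin(b[2]);print(c*d[0]+s*d[1],-s*d[0]+c*d[1])
E
```

```text
[ 0.43295332 -0.13932942  0.01418377] [1.79902299e+02 7.24117728e-02 1.09184530e+02] [-0.4223379  -0.21069596 -0.82876552] [-1.78394179e+01 -6.64887106e+00 -2.55371369e+01  7.09901286e+01
  1.01819435e-03  5.29759914e+01]
-0.11719003209801761 0.08401373981709026
```

View pics/s1.png

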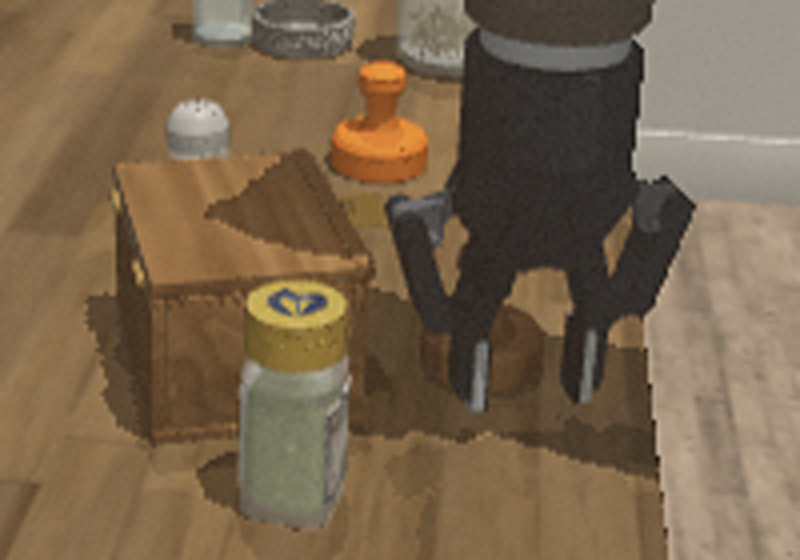

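The crop shows the base of the stamp just behind the fingers. The outer knuckles stand out about 60 mm and would hit the tab if I pushed with the gripper turned this way. Instead I'll turn back 90°, straddle the stamp along the box's y axis with the gripper open, and push with the trailing pad's flat inner face, without pinching.

Call:
{"method": "servo_tool", "body": {
  "moves": [
    [0,0,4,0],
    [0,0,8,0],
    [0,0,12,0],
    [0,0,14,-0.12],
    [1.9,-6.1,14,-1.571],
    [1.9,-6.1,14,-1.571],
    [1.9,-6.1,14,-1.571],
    [1.9,-6.1,14,-1.571],
    [1.9,-6.1,14,-1.571],
    [1.9,-6.1,14,-1.571],
    [1.9,-6.1,14,-1.571],
    [1.9,-6.1,14,-1.571],
    [1.9,-6.1,14,-1.571],
    [1.9,-6.1,14,-1.571],
    [1.9,-6.1,14,-1.571],
    [1.9,-6.1,14,-1.571],
    [1.9,-6.1,14,-1.571],
    [1.9,-6.1,14,-1.571]
  ],
  "claw": 0
}}

```text
time: 3.82
ee_pos: [0.4513, -0.2, 0.1537]
tcp_rot: [179.9, -0.1, 19.4]
wrist_force: [0.2, 0.0, -0.1]
opening: 0.0855
grasp_force: 0.0
```

```bash
python3 - <<'E'
from h import *
o=get_obs();im=camera('wrist');c=get_calibration('wrist');print({k:np.round(v,4).tolist() for k,v in c.items()})
from scipy.spatial.transform import Rotation as Ro
T=np.eye(4);T[:3,:3]=Ro.from_euler('xyz',o['tcp_rot'],degrees=True).as_matrix();T[:3,3]=o['ee_pos']
W=np.linalg.inv(T@np.array(c['tool_from_camera']))
def pj(P):
    p=W[:3,:3]@np.array(P)+W[:3,3];return np.round([c['fx']*p[0]/p[2]+c['cx'],c['fy']*p[1]/p[2]+c['cy']],1)
print(o['ee_pos'],o['tcp_rot'],o['opening'])
for z in(0,.02,.066):print('stamp',z,pj([.4551,-.1986,z]))
b=np.load('b.npy')
for P in ([-.072,.017,.079],[-.072,-.017,.079],[-.05,-.067,.083],[-.05,.067,.083]):print('box',P,pj(box2w(b,P)[0]))
np.save('W1.npy',W)
cv2.imwrite('pics/w1.png',im[:,:,::-1])
E
```

```text
{'fx': 386.3748, 'fy': 386.3748, 'cx': 315.0173, 'cy': 240.4821, 'tool_from_camera': [[0.0007, -0.9537, -0.3008, 0.0764], [1.0, 0.0006, 0.0005, 0.0004], [-0.0003, -0.3008, 0.9537, -0.1437], [0.0, 0.0, 0.0, 1.0]]}
[ 0.45133665 -0.19997434  0.15369052] [ 1.79928099e+02 -7.91966387e-02  1.93745838e+01] 0.0854972203791469
stamp 0 [314.  214.9]
stamp 0.02 [314.  221.3]
stamp 0.066 [314.  239.8]
box [-0.072, 0.017, 0.079] [320.8 172.3]
box [-0.072, -0.017, 0.079] [381.3 172.5]
box [-0.05, -0.067, 0.083] [478.2 132.4]
box [-0.05, 0.067, 0.083] [227.7 131.5]
```

View pics/w1.png

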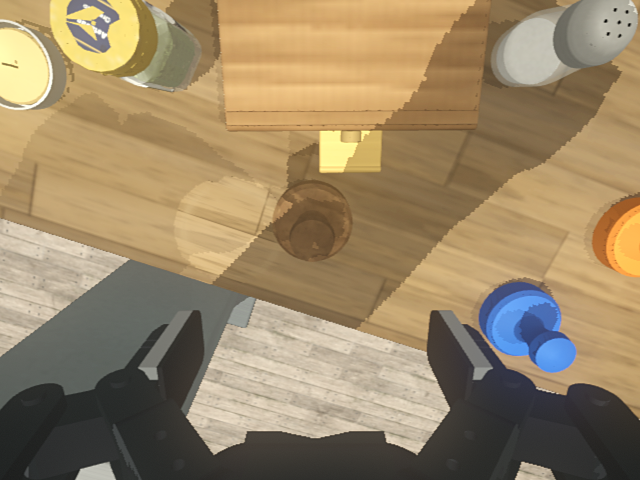

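The wrist view confirms it: stamp base at (313,220), tab edge from (320,172) to (381,172), box square to the tool, and every prediction within 2–4 px. Now I'll straddle the stamp.

Call:
{"method": "servo_tool", "body": {
  "moves": [
    [0,0,-3,0],
    [0,0,-6,0],
    [0,0,-9,0],
    [0,0,-11.5,0],
    [0,0,-13,0],
    [0,0,-14,0],
    [0,0,-14.6,0],
    [0,0,-14.8,0],
    [0,0,-14.8,0]
  ],
  "claw": 0.1
}}

```text
time: 4.62
ee_pos: [0.4513, -0.1999, 0.0048]
tcp_rot: [180.0, -0.0, 19.3]
wrist_force: [0.7, 0.4, 0.8]
opening: 0.0768
grasp_force: 0.0
```

Call:
{"method": "servo_tool", "body": {
  "moves": [
    [0.1,-0.3,0,0],
    [0.3,-0.8,0,0],
    [0.5,-1.4,0,0],
    [0.7,-2.1,0,0],
    [1.0,-2.9,0,0],
    [1.3,-3.7,0,0],
    [1.6,-4.5,0,0],
    [1.9,-5.4,0,0],
    [2.2,-6.3,0,0],
    [2.5,-7.2,0,0],
    [2.8,-8.1,0,0],
    [3.1,-9.0,0,0],
    [3.4,-9.9,0,0],
    [3.8,-10.8,0,0],
    [4.1,-11.6,0,0],
    [4.3,-12.3,0,0],
    [4.5,-12.8,0,0],
    [4.6,-13.2,0,0],
    [4.7,-13.4,0,0],
    [4.7,-13.4,0,0]
  ]
}}

```text
time: 6.28
ee_pos: [0.4981, -0.3343, 0.0042]
tcp_rot: [180.0, 0.0, 19.2]
wrist_force: [0.4, 0.4, -0.2]
opening: 0.0765
grasp_force: 0.0
```

```bash
python3 - <<'E'
from h import *
o=get_obs();print(o['time'],o['ee_pos'],o['tcp_rot'],o['opening'],o['wrist_force'])
a=camera('top')[170:340,190:460,::-1];s=camera('side')[190:330,240:440,::-1]
cv2.imwrite('pics/p2.png',np.vstack([cv2.resize(a,(480,302),interpolation=cv2.INTER_CUBIC),cv2.resize(s,(480,298),interpolation=cv2.INTER_CUBIC)]))
E
```

```text
6.2833 [ 0.49805088 -0.33427386  0.00415703] [1.79972673e+02 1.05653723e-02 1.92206362e+01] 0.07653750576948527 [ 0.41959925  0.38136214 -0.21502024]
```

View pics/p2.png

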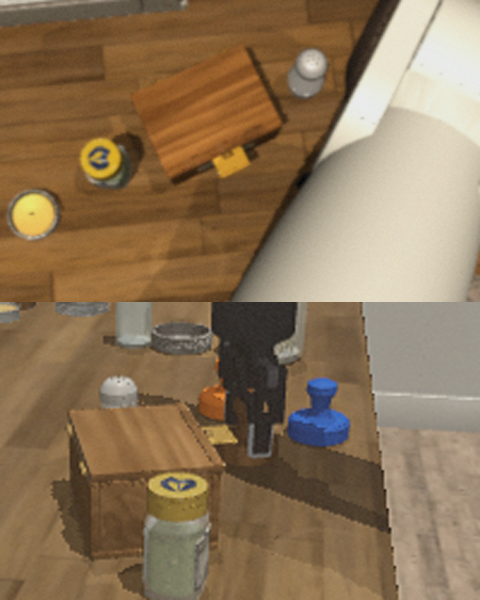

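The stamp has been swept clear of the tab, still upright, and the shaker, jar and tin have not moved. I'll back the pad off, rise and check with the wrist camera.

Call:
{"method": "servo_tool", "body": {
  "moves": [
    [-0.1,0.3,0,0],
    [-0.2,0.5,0,0],
    [-0.2,0.5,1,0],
    [-0.2,0.5,4,0],
    [-0.2,0.5,8,0],
    [-0.2,0.5,12,0],
    [-0.2,0.5,15,0],
    [-2,6,15,0],
    [-4,9,15,0],
    [-6,12,15,0],
    [-6,12,15,0],
    [-6,12,15,0]
  ]
}}

```text
time: 7.38
ee_pos: [0.4372, -0.2122, 0.1558]
tcp_rot: [179.9, -0.1, 19.4]
wrist_force: [-0.6, 0.5, -0.1]
opening: 0.0766
grasp_force: 0.0
```

```bash
python3 - <<'E'
from h import *
o=get_obs();print(o['time'],o['ee_pos'],o['tcp_rot'])
cv2.imwrite('pics/w3.png',camera('wrist')[:,:,::-1])
E
```

```text
7.3833 [ 0.43723023 -0.21218456  0.15576526] [ 1.79917711e+02 -8.40234449e-02  1.93583357e+01]
```

View pics/w3.png

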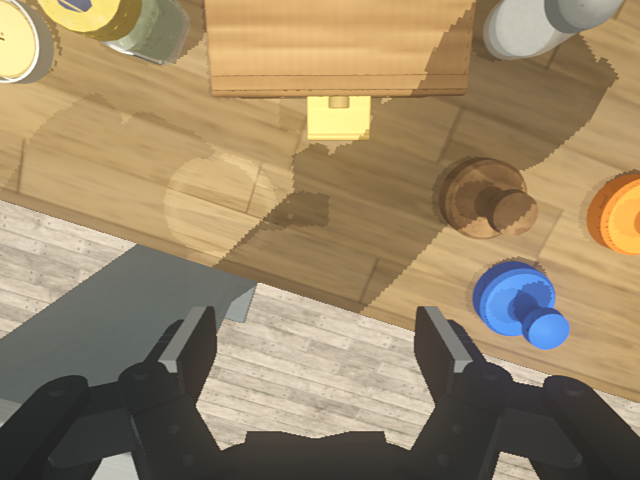

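The stamp stands at (480,198). Its near edge is at about y_b = -80 mm, so it is fully beside the box. The tab is free, with its edge at (308–369,139). Next I'll shut the fingers and move to just in front of the tab.

Call:
{"method": "servo_tool", "body": {
  "moves": [
    [0,0,0,0],
    [1,0,-1,0],
    [2,0,-3,0],
    [3,0,-5,0],
    [3.4,-0.1,-7,0],
    [3.4,-0.1,-8.2,0],
    [3.4,-0.1,-8.6,0],
    [3.4,-0.1,-8.6,0],
    [3.4,-0.1,-8.6,0]
  ],
  "claw": 1
}}

```text
time: 8.18
ee_pos: [0.4721, -0.2151, 0.0687]
tcp_rot: [180.0, -0.0, 19.2]
wrist_force: [0.5, 1.1, 0.9]
opening: -0.0005
grasp_force: 0.0
```

Call:
{"method": "servo_tool", "body": {
  "moves": [
    [0.5,0.2,0,0],
    [0.9,0.3,0,0],
    [1.2,0.4,0,0],
    [1.5,0.5,0,0],
    [1.7,0.6,0,0],
    [1.8,0.6,0,0],
    [1.8,0.6,0,0]
  ]
}}

```text
time: 8.77
ee_pos: [0.4902, -0.2086, 0.0683]
tcp_rot: [-180.0, -0.0, 19.3]
wrist_force: [0.1, 0.8, -0.5]
opening: 0.0
grasp_force: 0.0
```

```bash
python3 - <<'E'
from h import *
o=get_obs();b=np.load('b.npy');d=o['ee_pos'][:2]-b[:2];c,s=np.cos(b[2]),np.sin(b[2]);print(c*d[0]+s*d[1],-s*d[0]+c*d[1],o['ee_pos'],o['opening'],o['wrist_force'])
s=camera('side')[190:330,260:420,::-1];cv2.imwrite('pics/s4.png',cv2.resize(s,(640,560),interpolation=cv2.INTER_CUBIC))
E
```

```text
-0.08598302611865162 -0.00027259578199360923 [ 0.49016666 -0.20864534  0.06829398] 1.6968573600283063e-05 [ 0.06164229  0.76064364 -0.45516036]
```

View pics/s4.png

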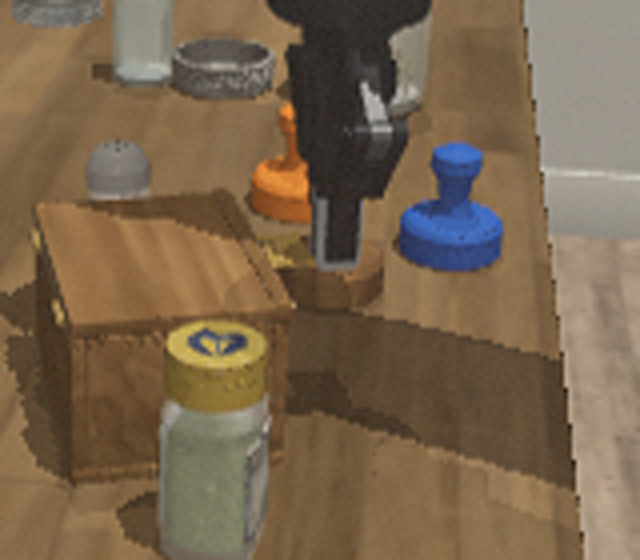

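The shut fingers hang just in front of the tab, with no contact force yet. I'll creep in and watch the force.

Call:
{"method": "servo_tool", "body": {
  "moves": [
    [0.1,0,0,0],
    [0.2,0.1,0,0],
    [0.3,0.1,0,0],
    [0.3,0.1,0,0]
  ]
}}

```text
time: 9.15
ee_pos: [0.4931, -0.2078, 0.0683]
tcp_rot: [180.0, -0.0, 19.2]
wrist_force: [-0.4, 0.6, -0.7]
opening: 0.0001
grasp_force: 0.0
```

Call:
{"method": "servo_tool", "body": {
  "moves": [
    [0.1,0,0,0],
    [0.2,0.1,0,0],
    [0.2,0.1,0,0]
  ]
}}

```text
time: 9.4
ee_pos: [0.4939, -0.2075, 0.0682]
tcp_rot: [179.9, 0.2, 19.2]
wrist_force: [-6.2, -5.1, 2.4]
opening: 0.0001
grasp_force: 3.7
```

Call:
{"method": "servo_tool", "body": {
  "moves": [
    [0,0,0.3,0],
    [0,0,0.6,0],
    [0.1,0,1.0,0],
    [0.1,0,1.4,0],
    [0.2,0.1,1.8,0],
    [0.2,0.1,2.0,0],
    [0.2,0.1,2.0,0]
  ]
}}

```text
time: 9.98
ee_pos: [0.4962, -0.2066, 0.0887]
tcp_rot: [179.9, 0.1, 19.2]
wrist_force: [-5.7, -5.4, 0.4]
opening: 0.0
grasp_force: 3.7
```

```bash
python3 - <<'E'
from h import *
o=get_obs();print(o['ee_pos'],o['opening'],o['wrist_force'])
s=camera('side')[170:310,260:420,::-1];cv2.imwrite('pics/s5.png',cv2.resize(s,(640,560),interpolation=cv2.INTER_CUBIC))
E
```

```text
[ 0.49615089 -0.20664682  0.08866522] 2.1335461645336577e-05 [-5.69363435 -5.44700945  0.41505459]
```

View pics/s5.png

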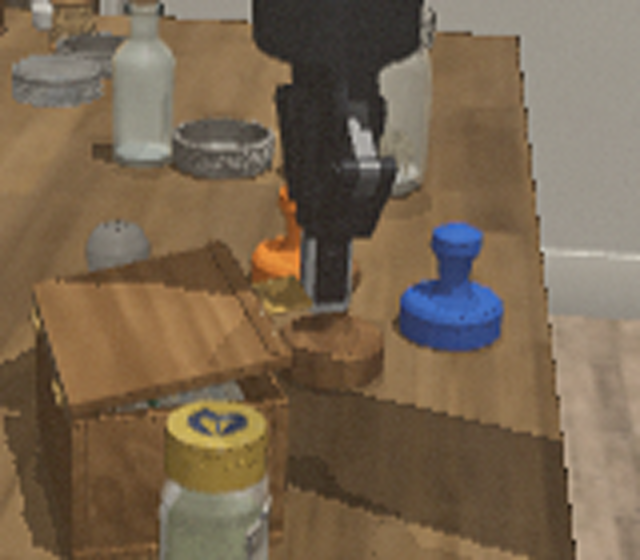

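The side view shows the lid already open a crack, with the tab at (285,290) riding on the finger and about 8 N of push. I'll continue along the arc.

Call:
{"method": "servo_tool", "body": {
  "moves": [
    [0.1,0.05,0.5,0],
    [0.25,0.1,1.0,0],
    [0.4,0.15,1.5,0],
    [0.6,0.2,2.0,0],
    [0.75,0.25,2.5,0],
    [1.0,0.35,3.0,0],
    [1.2,0.4,3.5,0],
    [1.5,0.5,4.0,0],
    [1.8,0.65,4.5,0],
    [2.15,0.75,5.0,0],
    [2.5,0.87,5.5,0],
    [2.9,1.0,6.0,0],
    [3.4,1.2,6.5,0],
    [3.9,1.35,7.0,0],
    [4.5,1.6,7.5,0],
    [5.15,1.8,8.0,0],
    [5.15,1.8,8.0,0]
  ]
}}

```text
time: 11.45
ee_pos: [0.5499, -0.1873, 0.1691]
tcp_rot: [180.0, -0.1, 19.3]
wrist_force: [1.0, -0.4, -0.2]
opening: -0.0006
grasp_force: 0.1
```

```bash
python3 - <<'E'
from h import *
o=get_obs();print(o['ee_pos'],o['opening'],o['wrist_force'])
b=np.load('b.npy');d=o['ee_pos'][:2]-b[:2];c,s=np.cos(b[2]),np.sin(b[2]);print(c*d[0]+s*d[1],-s*d[0]+c*d[1])
s=camera('side')[130:310,240:420,::-1];cv2.imwrite('pics/s6.png',cv2.resize(s,(560,560),interpolation=cv2.INTER_CUBIC))
E
```

```text
[ 0.54994016 -0.18733628  0.16907915] -0.0006280407921802517 [ 0.97948094 -0.41699224 -0.23094357]
-0.0225263555657448 0.00017240988557039316
```

View pics/s6.png

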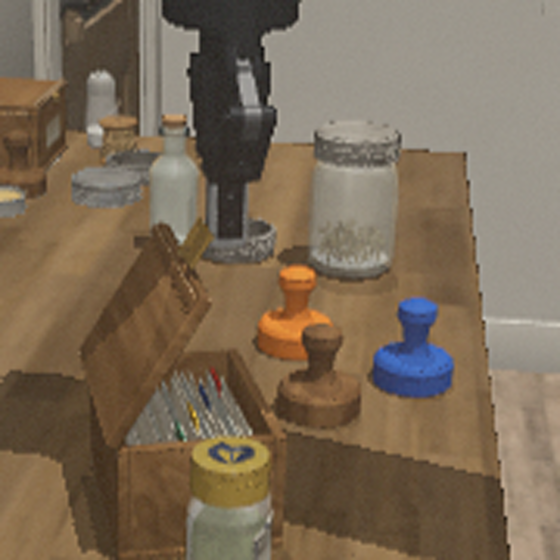

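The side view shows the lid at about 60°, with the tab at (205,240) resting on the finger and the cards visible. The stamp stands to the side. Now I'll carry the lid over past upright, slowly.

Call:
{"method": "servo_tool", "body": {
  "moves": [
    [0.5,0.2,0.3,0],
    [1.0,0.35,0.5,0],
    [1.5,0.5,0.7,0],
    [2.0,0.7,0.8,0],
    [2.5,0.9,0.9,0],
    [3.0,1.05,1.0,0],
    [3.5,1.2,1.1,0],
    [4.0,1.4,1.2,0],
    [4.5,1.55,1.2,0],
    [5.0,1.75,1.2,0],
    [5.5,1.9,1.2,0],
    [6.0,2.1,1.2,0],
    [6.4,2.25,1.2,0],
    [6.8,2.4,1.2,0],
    [7.2,2.5,1.2,0],
    [7.5,2.6,1.2,0],
    [7.8,2.7,1.2,0],
    [7.8,2.7,1.2,0]
  ]
}}

```text
time: 13.0
ee_pos: [0.6269, -0.1606, 0.1801]
tcp_rot: [-180.0, -0.0, 19.3]
wrist_force: [0.4, -0.3, -0.7]
opening: 0.0001
grasp_force: 0.0
```

Call:
{"method": "servo_tool", "body": {
  "moves": [
    [-0.5,-0.2,0,0],
    [-1.5,-0.5,0,0],
    [-4,-1.4,0,0],
    [-7,-2.4,0,0],
    [-10,-3.5,0.5,0],
    [-13,-4.5,2,0],
    [-15,-5,4,0],
    [-16,-5.5,5,0],
    [-16,-5.5,5,0],
    [-16,-5.5,5,0],
    [-16,-5.5,5,0],
    [-16,-5.5,5,0]
  ]
}}

```text
time: 14.0
ee_pos: [0.467, -0.2154, 0.2288]
tcp_rot: [-179.9, 0.1, 19.3]
wrist_force: [-0.1, 0.1, -0.3]
opening: 0.0002
grasp_force: 0.0
```

```bash
python3 - <<'E'
from h import *
o=get_obs();print(o['time'],o['ee_pos'],o['wrist_force'])
s=camera('side')[130:360,240:440,::-1];t=camera('top')[150:340,190:460,::-1]
cv2.imwrite('pics/s7.png',np.hstack([cv2.resize(s,(400,460)),cv2.resize(t,(400,460))]))
E
```

```text
14.0 [ 0.46701556 -0.21538383  0.22877729] [-0.07901087  0.1469045  -0.30073507]
```

View pics/s7.png

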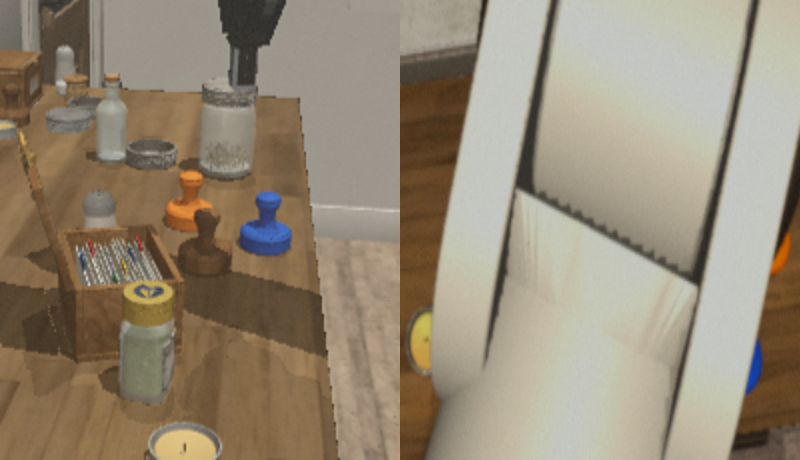

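The lid leans back past upright, its top at (25,140) in the crop. The cards are exposed, the stamp stands beside the box, and everything else is in place. I'll let it settle, then hand in.

Call:
{"method": "servo_tool", "body": {
  "moves": [
    [0,0,0,0],
    [0,0,0,0],
    [0,0,0,0],
    [0,0,0,0],
    [0,0,0,0],
    [0,0,0,0],
    [0,0,0,0],
    [0,0,0,0],
    [0,0,0,0],
    [0,0,0,0],
    [0,0,0,0],
    [0,0,0,0],
    [0,0,0,0],
    [0,0,0,0],
    [0,0,0,0],
    [0,0,0,0]
  ]
}}

```text
time: 15.43
ee_pos: [0.4665, -0.2158, 0.2303]
tcp_rot: [180.0, -0.0, 19.2]
wrist_force: [0.2, -0.4, -0.9]
opening: 0.0
grasp_force: 0.0
```

```bash
python3 -c "
from workcell import *
print(job_done())"
```

```text
the job is handed in; nothing more can be done
None
```

I pushed the butter stamp, still standing, to the salt shaker's side and clear of the box front, flipped the lid past upright by its brass tab so it rests open, and handed the job in at about 15.4 s; no verdict was returned.

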